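# Load the board tester's shuttle from the carrier piles

## Robot

A 6-joint arm with a two-finger parallel gripper is mounted at the origin on the work surface. World frame = base frame: x ahead of the robot, y to its left, z up, the work surface at z = 0. Lengths are in m, angles in degrees, forces in N, time in s.
With the tool pointing down it reaches from about 0.3 to 0.95 m from the base axis. Payload 3.1 kg.
Tool frame: the origin (TCP) lies on the centre line of the jaws, within the pads' length; the fingertips stand 22 mm ahead of it and the grasp point (between the pads) lies 3 mm ahead of it; z points along the fingers, y is the line along which they close (so a half turn about z gives the same grasp; the last joint's range is limited). The gripper opens to 85 mm and grips with 20 to 120 N. Pads are 22 mm wide; open, the fingers measure 114 mm over their backs; the gripper's body (76 mm by 85 mm) begins 54 mm behind the grasp point. The pads swing forward as they close: fully open they stand 13 mm farther back than shut.
Start: joints at [-75.671, 17.653, 93.61, -0, 68.738, -3.994], TCP at [0.196, -0.593, 0.253] pointing down, gripper open.
Joint ranges: [-175.34, 175.34], [-45.06, 112.39], [2.9, 150.54], [-68.45, 248.45], [3.09, 151.38], [-168.51, 168.51]. Speed limits (degrees/s): [159.86, 159.86, 180, 180, 180, 180].

## Interface

Orientations are given as [roll, pitch, yaw] about the fixed x, y, z axes, in that order (R = Rz(yaw) Ry(pitch) Rx(roll)).
In Python, from rig import robot, eyes, order, recognise, place_of gives the robot as it stands.
- The arm moves only by the shell command python3 -m handwheel 'ROWS'. ROWS is text: rows parted by semicolons, each of 5 numbers parted by spaces: the finger opening in mm, from 0 to 85.4, then the shift along the tool's x, y, z in mm, then the turn about the tool's z in rad. A call has 1 to 8 rows; each row is the pose to reach, as a shift and turn from the pose commanded when the call began, along the tool's axes at that moment; what a row does not reach only later rows make up. A row lasts 1/8 s, in which the tool goes at most 62.5 mm and 10.7 degrees, less where a joint would pass 70% of its speed; a pose out of reach is approached as far as the arm can. A call with a gripper value outside its range is refused whole. The fingers move at their own pace and stop on an object; the grip force is fixed at half the most. Time passes only in rows, so rows that repeat a pose let the fingers close. It gives the time, the measured TCP pose, the force, the opening and the grip force at its end, in the units of the state.
- robot.read_state(): the state, without advancing time (a new reading comes with each control period).
- eyes.read_camera(name): name is "scene" or "top" or "wrist"; returns the picture (384x512x3 uint8, red, green, blue); there is no depth.
- eyes.camera_params(name): a dict with "intrinsics" (3x3 intrinsics, pixels), "cam_to_world" (4x4, takes a point from camera to world coordinates). Camera axes: x right, y down, z forward; pixel columns grow to the right and rows downward; lengths in m; the calibration is good to about 2 mm. A picture is of the moment at which its call begins: read the wrist's pose just before it. camera_params takes no time and is no camera call; for the wrist camera it gives the pose at the moment of the call.
- order.job_done(): hands the job in; it is judged then, once.
Trained networks look in the newest picture that a camera, given by its name, has taken for a name from the list of things; names that differ only in an ending like _2 or _b are one class to them, and where a whole thing is asked for, a point or a joint stands for the part that bears it (a point fixed in the world has none). Each returns a list of dicts, best first, with "confidence" (0 to 1); they miss things now and then, are a little off and sometimes report something else, mostly with a low value. They report only what shows in the picture. A call takes as long as a camera call. They do not tell look-alikes from the thing itself.
- recognise(target, camera): "box" ([centre column, centre row, width, height] in pixels, round what is visible of it).
- place_of(target, camera): "location" ([column, row] in pixels: a listed point, or the origin of a listed thing).
The state is a dict: "clock": time; "q": joint angles; "joint_vel": joint speeds; "joint_efforts": joint torques, N m; "tool_pos": TCP position; "orientation": TCP orientation; "wrist_force": force on the tool from outside, world axes, zero at the start; "ft_torque": the same for the moment, N m; "gripper_width": finger opening in m; "gripper_force": force on a finger pad.
Only numpy, scipy, OpenCV 4.12 (cv2) and the standard library are available. Lean on these libraries where they do the work, as an engineer would, in place of code of your own. Each camera call takes 0.05 s, during which the arm holds its last target. There are 200 camera calls.

## Task

Load this batch of boards into the tester: set the empty cream-coloured cover tray on top of the pile aside on the yellow-edged mat, and put every blue board carrier from the bench into a nest of its own on the shuttle, fully down. When all are in, press the hinged hold-down frame shut until its catches click over, and only then push the shuttle all the way home under the test head. Leave the other things on the bench alone.

Things in the scene. Friction and masses are not known exactly. Their poses are not given: they have to be found in the camera images.
- carrier1: blue tray 120 (x) x 50 (y) x 36 mm, 4 mm upright walls, two green boards fixed inside (9 mm or more below the rim), 0.13 to 0.22 kg, at the bottom of the pile. Its foot, 108 x 38 x 6 mm, drops into the mouth of a tray below (2 mm play all round): stacked trays stand 30 mm apart. Origin: centre of the foot's underside, z up. Grip across the 50 mm width, fingertips 8 mm above the origin or more.
- carrier2: blue board carrier with two green boards in it, shaped and sized as carrier1, origin and axes likewise. Stands on carrier1 and under the cover tray.
- carrier3: blue board carrier with two green boards in it, shaped and sized as carrier1, origin and axes likewise. Stands alone on the bench, or is absent.
- carrier4: blue board carrier with two green boards in it, shaped and sized as carrier1, origin and axes likewise. Stands alone on the bench, or is absent.
- cover_tray: empty cream-coloured tray of the same shape, size and origin as the carriers, 0.12 kg, no boards in it. At the start it is the top of the pile, as dust cover on carrier2. It belongs on the mat, the right way up and lengthwise along it.
- mat: fixed black rubber mat with a yellow edge, 140 mm (x) by 84 mm (y), 2 mm thick, flat on the bench. Origin: centre of its underside.
- nest1 (a point): nest on the shuttle plate, one of four 80 mm apart along the slide: 116 mm (x) by 46 mm (y), fenced by strips 5 mm high and 4 mm thick; a carrier's foot drops in with 4 mm play all round. Point: centre of its floor, 50 mm above the bench; y points along the slide to the test head, z up. Nearest the shuttle's handle.
- nest2 (a point): nest on the shuttle plate, one of four 80 mm apart along the slide: 116 mm (x) by 46 mm (y), fenced by strips 5 mm high and 4 mm thick; a carrier's foot drops in with 4 mm play all round. Point: centre of its floor, 50 mm above the bench; y points along the slide to the test head, z up.
- nest3 (a point): nest on the shuttle plate, one of four 80 mm apart along the slide: 116 mm (x) by 46 mm (y), fenced by strips 5 mm high and 4 mm thick; a carrier's foot drops in with 4 mm play all round. Point: centre of its floor, 50 mm above the bench; y points along the slide to the test head, z up.
- nest4 (a point): nest on the shuttle plate, one of four 80 mm apart along the slide: 116 mm (x) by 46 mm (y), fenced by strips 5 mm high and 4 mm thick; a carrier's foot drops in with 4 mm play all round. Point: centre of its floor, 50 mm above the bench; y points along the slide to the test head, z up. Nearest the test head.
- shuttle (a joint): travel of the shuttle, an aluminium plate 210 x 350 mm on a straight slide: 0 at the load end, 0.32 m at the end stop under the white test head. It slides level along the nests' y, takes about 4 N to move, and stays where it is left.
- shuttle_handle (a point): middle of the shuttle's red handle bar, 12 mm thick, 80 mm long along the nests' x, at the shuttle's end away from the test head, 70 mm above the bench; 34 mm free between bar and plate. Pinch it from above across y, or push it. It stays outside the test head all the way. Axes as the nests'.
- frame (a joint): angle of the hold-down frame (aluminium, 340 x 170 mm, clear pane) hinged along the shuttle's far side (nests' +x): 0 shut, about 1.75 open. A stiff hinge (0.5 N m) keeps it where it is left. From about 0.08 to 0 it must be pressed past two spring catches, about 10 N at the handle; it then stays below 0.02. Shut, it lies 2 mm above the carriers' rims; one not down in its nest holds it open.
- frame_handle (a point): middle of the frame's red round handle bar, 12 mm thick, 100 mm long, parallel to the hinge on the frame's free edge, 211 mm from the hinge axis, 38 mm free between bar and frame. It turns in fingers that pinch it, so the tool can stay upright while the frame swings. Frame shut: 110 mm above the bench, on the robot's side.
- frame_hinge (a point): point on the hinge axis level with the middle of the frame, 95 mm above the bench; the axis runs along the nests' y and travels with the shuttle. Axes as the nests'.
- paste_jar: bystander: white screw-top jar, 68 mm wide, 85 mm high. Origin: centre of its underside.
- solder_reel: bystander: solder reel with blue cheeks on a steel stand 90 x 100 mm, 118 mm high. Origin: centre of its underside.
- sensor_can1: bystander: upright steel sensor can, 34 mm wide, 90 mm high. Origin: centre of its underside.
- sensor_can2: bystander: another upright steel sensor can, 34 mm wide, 90 mm high. Origin: centre of its underside.
Things that resemble listed ones, but are neither listed nor needed, are in the scene too. What is shaped like the carrier2 but orange or red is not meant.

How it is judged (in metres and radians):
On the way, in this order (a step that is already met when the one before it is completed fails the run):
1. every carrier is fully down in a nest of its own while the hold-down frame stands open (angle between each of carrier1, carrier2, carrier3, carrier4's own z axis and vertical below 0.05 rad and ((horizontal distance between carrier1 and nest1 below 0.009 m and z of carrier1 in the frame of nest1 below 0.003 m) or (horizontal distance between carrier1 and nest2 below 0.009 m and z of carrier1 in the frame of nest2 below 0.003 m) or (horizontal distance between carrier1 and nest3 below 0.009 m and z of carrier1 in the frame of nest3 below 0.003 m) or (horizontal distance between carrier1 and nest4 below 0.009 m and z of carrier1 in the frame of nest4 below 0.003 m)) and ((horizontal distance between carrier2 and nest1 below 0.009 m and z of carrier2 in the frame of nest1 below 0.003 m) or (horizontal distance between carrier2 and nest2 below 0.009 m and z of carrier2 in the frame of nest2 below 0.003 m) or (horizontal distance between carrier2 and nest3 below 0.009 m and z of carrier2 in the frame of nest3 below 0.003 m) or (horizontal distance between carrier2 and nest4 below 0.009 m and z of carrier2 in the frame of nest4 below 0.003 m)) and ((horizontal distance between carrier3 and nest1 below 0.009 m and z of carrier3 in the frame of nest1 below 0.003 m) or (horizontal distance between carrier3 and nest2 below 0.009 m and z of carrier3 in the frame of nest2 below 0.003 m) or (horizontal distance between carrier3 and nest3 below 0.009 m and z of carrier3 in the frame of nest3 below 0.003 m) or (horizontal distance between carrier3 and nest4 below 0.009 m and z of carrier3 in the frame of nest4 below 0.003 m)) and ((horizontal distance between carrier4 and nest1 below 0.009 m and z of carrier4 in the frame of nest1 below 0.003 m) or (horizontal distance between carrier4 and nest2 below 0.009 m and z of carrier4 in the frame of nest2 below 0.003 m) or (horizontal distance between carrier4 and nest3 below 0.009 m and z of carrier4 in the frame of nest3 below 0.003 m) or (horizontal distance between carrier4 and nest4 below 0.009 m and z of carrier4 in the frame of nest4 below 0.003 m)) and value of joint frame above 0.5 rad), for 0.2 s.
2. the hold-down frame is shut past its catches, the shuttle still out of the test head (value of joint frame below 0.03 rad and value of joint shuttle below 0.06 m), for 0.2 s.
3. the shuttle is home against its end stop (value of joint shuttle above 0.314 m), for 0.2 s.
At the end, for the whole second after the job is handed in: Each carrier upright in its own nest (within 9 mm of centre, under 3 mm above its floor), frame shut past the catches (under 0.03 rad), shuttle within 6 mm of its stop, cover tray upright and at rest on the mat (within 22 mm of centre, 0.3 rad of its length) (angle between each of carrier1, carrier2, carrier3, carrier4, cover_tray's own z axis and vertical below 0.05 rad and ((horizontal distance between carrier1 and nest1 below 0.009 m and z of carrier1 in the frame of nest1 below 0.003 m) or (horizontal distance between carrier1 and nest2 below 0.009 m and z of carrier1 in the frame of nest2 below 0.003 m) or (horizontal distance between carrier1 and nest3 below 0.009 m and z of carrier1 in the frame of nest3 below 0.003 m) or (horizontal distance between carrier1 and nest4 below 0.009 m and z of carrier1 in the frame of nest4 below 0.003 m)) and ((horizontal distance between carrier2 and nest1 below 0.009 m and z of carrier2 in the frame of nest1 below 0.003 m) or (horizontal distance between carrier2 and nest2 below 0.009 m and z of carrier2 in the frame of nest2 below 0.003 m) or (horizontal distance between carrier2 and nest3 below 0.009 m and z of carrier2 in the frame of nest3 below 0.003 m) or (horizontal distance between carrier2 and nest4 below 0.009 m and z of carrier2 in the frame of nest4 below 0.003 m)) and ((horizontal distance between carrier3 and nest1 below 0.009 m and z of carrier3 in the frame of nest1 below 0.003 m) or (horizontal distance between carrier3 and nest2 below 0.009 m and z of carrier3 in the frame of nest2 below 0.003 m) or (horizontal distance between carrier3 and nest3 below 0.009 m and z of carrier3 in the frame of nest3 below 0.003 m) or (horizontal distance between carrier3 and nest4 below 0.009 m and z of carrier3 in the frame of nest4 below 0.003 m)) and ((horizontal distance between carrier4 and nest1 below 0.009 m and z of carrier4 in the frame of nest1 below 0.003 m) or (horizontal distance between carrier4 and nest2 below 0.009 m and z of carrier4 in the frame of nest2 below 0.003 m) or (horizontal distance between carrier4 and nest3 below 0.009 m and z of carrier4 in the frame of nest3 below 0.003 m) or (horizontal distance between carrier4 and nest4 below 0.009 m and z of carrier4 in the frame of nest4 below 0.003 m)) and value of joint frame below 0.03 rad and value of joint shuttle above 0.314 m and velocity of joint shuttle below 0.01 m/s and horizontal distance between cover_tray and mat below 0.022 m and height (world z) of cover_tray below 0.006 m and angle between the x axis of cover_tray and the x axis of mat, either way round below 0.3 rad and linear speed of cover_tray below 0.02 m/s); the robot touches nothing.
It fails at once if the paste_jar is shifted by more than 30 mm (distance of paste_jar from where it was at the start of the episode above 0.03 m).
It fails at once if the solder_reel is shifted by more than 30 mm (distance of solder_reel from where it was at the start of the episode above 0.03 m).
It fails at once if the sensor_can1 is shifted by more than 30 mm (distance of sensor_can1 from where it was at the start of the episode above 0.03 m).
It fails at once if the sensor_can2 is shifted by more than 30 mm (distance of sensor_can2 from where it was at the start of the episode above 0.03 m).
Of carrier3, carrier4, sensor_can2 only 1 to 3 are there at a start; the rules pass over those that are not, and their reading is None.
At some moment in a run one of cover_tray, carrier3, carrier4 may be knocked a few centimetres aside while the robot is not near it.
Once in a run the grip may slacken for a moment while it holds something.
It also fails if it takes over 210 s, if anything falls off the work surface, if the arm or the gripper's body presses on something with over 40 N, if the wrist force passes 120 N, or if a joint passes its speed limit or range.

## Working session

There is one attempt and no reset: what is moved stays moved. The work goes in short steps, Python scripts to look and compute and a shell command to move; the robot and the scene stay as the last step left them, time stands still between calls to the robot, and variables do not carry over. Pictures are saved under pics/ and viewed, at most 16 in all, crops included, and the job is handed in when it is done.

```bash
ls; mkdir -p pics; cat > h.py <<'E'
import numpy as np, cv2
from rig import robot, eyes, order, recognise, place_of
def ray(cam,px,z):
    p=eyes.camera_params(cam);K=np.array(p["intrinsics"]);T=np.array(p["cam_to_world"])
    d=T[:3,:3]@np.linalg.inv(K)@np.array([px[0],px[1],1.]);o=T[:3,3]
    return (o+d*(z-o[2])/d[2]).round(4)
def proj(cam,P):
    p=eyes.camera_params(cam);K=np.array(p["intrinsics"]);T=np.linalg.inv(np.array(p["cam_to_world"]))
    v=K@(T[:3,:3]@np.array(P)+T[:3,3]);return v[:2]/v[2]
def save(cam,name,crop=None,scale=1.5):
    im=eyes.read_camera(cam)
    if crop: im=im[crop[1]:crop[3],crop[0]:crop[2]]
    im=cv2.resize(im,None,fx=scale,fy=scale,interpolation=cv2.INTER_CUBIC)
    cv2.imwrite("pics/"+name+".png",im[:,:,::-1])
E
python3 - <<'E'
from h import *
print(robot.read_state())
for c in("scene","top"):
    save(c,c+"0")
    print(c,np.array(eyes.camera_params(c)["cam_to_world"]).round(3).tolist())
    for t in["carrier1","cover_tray","mat","nest1","nest2","nest3","nest4","shuttle_handle","frame_handle","frame_hinge","paste_jar","solder_reel","sensor_can1"]:
        print(t,[(np.round(r["location"]).tolist(),round(r["confidence"],2)) for r in place_of(t,c)][:5])
E
```

```text
pics
{'clock': 0.0, 'q': array([-7.56708298e+01,  1.77042443e+01,  9.36904686e+01,  6.22519660e-04,
        6.87368173e+01, -3.99509363e+00]), 'joint_vel': array([ 0.03283655,  0.09776052,  0.03489393,  0.06830985,  0.00339649,
       -0.00574603]), 'joint_efforts': array([ 3.71602728e-04, -4.15248907e+01, -2.76666176e+01, -2.93463438e-05,
        1.00357094e-02,  2.22344767e-06]), 'tool_pos': array([ 0.19626468, -0.59256735,  0.25204196]), 'orientation': array([-1.79868830e+02, -9.74205293e-03,  1.83240262e+01]), 'wrist_force': array([ 0.9216993 , -0.41326093,  0.21688583]), 'ft_torque': array([-0.00393053, -0.05797311,  0.01016519]), 'gripper_force': 0.0, 'gripper_width': 0.08571101165084712}
scene [[0.808, 0.388, -0.444, 1.033], [0.589, -0.538, 0.602, -0.786], [-0.005, -0.748, -0.663, 0.824], [0.0, 0.0, 0.0, 1.0]]
carrier1 [([241.0, 260.0], 0.98), ([155.0, 205.0], 0.91), ([201.0, 300.0], 0.87), ([242.0, 256.0], 0.7), ([283.0, 305.0], 0.68)]
cover_tray [([240.0, 251.0], 0.64), ([200.0, 303.0], 0.33)]
mat [([158.0, 268.0], 0.73)]
nest1 [([319.0, 156.0], 0.98), ([275.0, 198.0], 0.77)
[... 917 characters left out ...]
50.0, 231.0], 0.58)]
nest1 [([233.0, 180.0], 0.9), ([203.0, 182.0], 0.88), ([176.0, 182.0], 0.73), ([144.0, 176.0], 0.65)]
nest2 [([233.0, 180.0], 0.9), ([203.0, 182.0], 0.88), ([176.0, 182.0], 0.73), ([144.0, 176.0], 0.65)]
nest3 [([233.0, 180.0], 0.9), ([203.0, 182.0], 0.88), ([176.0, 182.0], 0.73), ([144.0, 176.0], 0.65)]
nest4 [([233.0, 180.0], 0.9), ([203.0, 182.0], 0.88), ([176.0, 182.0], 0.73), ([144.0, 176.0], 0.65)]
shuttle_handle [([270.0, 181.0], 0.84), ([357.0, 176.0], 0.41)]
frame_handle [([167.0, 107.0], 0.98), ([311.0, 167.0], 0.33)]
frame_hinge [([187.0, 149.0], 0.89)]
paste_jar [([273.0, 113.0], 0.86)]
solder_reel [([172.0, 107.0], 0.61)]
sensor_can1 [([234.0, 110.0], 0.49)]
```

View pics/scene0.png

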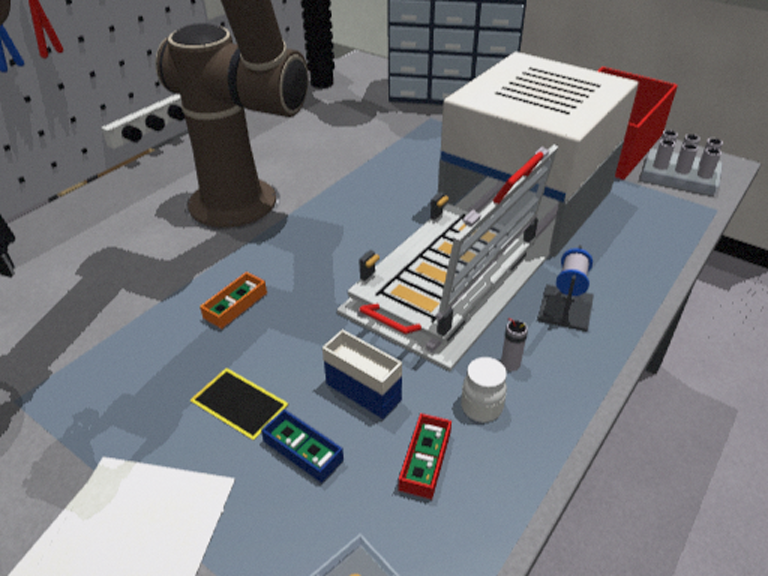

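View pics/top0.png

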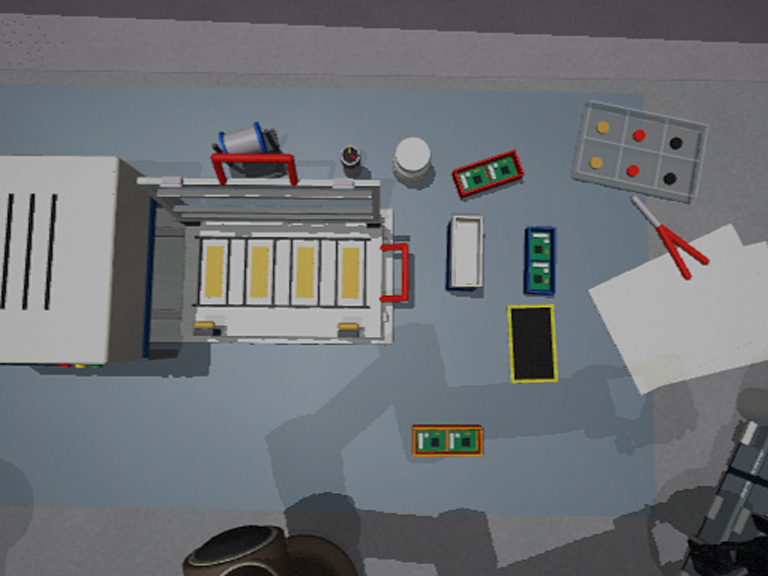

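Scene (1.5x pixels): the pile with its cream tray is at (362,365), a lone blue carrier at (303,443), and the mat at (240,403). There's one sensor can at (515,345). The orange tray at (233,300) and the red one at (425,455) are decoys.
Top: cream pile at (465,253), blue carrier (540,260), mat (532,343), nests at x = 350, 305, 260 and 214, shuttle handle (405,272), frame handle (255,158). The red (487,173) and orange (447,440) trays are look-alikes, so I choose the blue and cream ones. That makes three carriers in total.

```bash
cat > seg.py <<'E'
from h import *
def blobs(cam,mask,name,zs,amin=150,roi=None):
    if roi: m=np.zeros_like(mask); m[roi[1]:roi[3],roi[0]:roi[2]]=mask[roi[1]:roi[3],roi[0]:roi[2]]; mask=m
    cs,_=cv2.findContours(mask.astype(np.uint8),cv2.RETR_EXTERNAL,cv2.CHAIN_APPROX_NONE)
    for c in cs:
        if cv2.contourArea(c)<amin: continue
        for z in zs:
            W=np.array([ray(cam,p[0],z)[:2] for p in c],np.float32)
            (cx,cy),(w,h),a=cv2.minAreaRect(W*1000)
            print(name,"px",c.reshape(-1,2).mean(0).round().tolist(),"z",z,"c",round(cx,1),round(cy,1),"size",round(w),round(h),"ang",round(a,1))
E
python3 - <<'E'
from seg import *
im=eyes.read_camera("top"); hsv=cv2.cvtColor(im,cv2.COLOR_RGB2HSV); H,S,V=[hsv[...,i].astype(int) for i in range(3)]
blobs("top",(H>105)&(H<125)&(S>150)&(V<150),"blue",[.036,.03],100)
blobs("top",(S<40)&(V>170),"cream",[.096],200,roi=(293,138,328,198))
blobs("top",(H>22)&(H<35)&(S>150)&(V>120),"yellow",[.002],100)
blobs("top",(H>12)&(H<30)&(S>80)&(V>120),"pad",[.05],100,roi=(125,155,250,210))
blobs("top",((H<6)|(H>174))&(S>150)&(V>100),"red",[.07,.3],100,roi=(135,90,290,210))
for t,z in(("shuttle_handle",.07),("frame_hinge",.095),("paste_jar",0),("sensor_can1",0),("solder_reel",0)):
    for c in("top","scene"):
        eyes.read_camera(c); r=place_of(t,c)
        if r: print(t,c,r[0]["location"],ray(c,r[0]["location"],z))
print(hsv[120:124:2,250:270:5].tolist())
cv2.imwrite("pics/crop1.png",cv2.resize(im[90:270,120:400],None,fx=2.8,fy=2.8,interpolation=cv2.INTER_CUBIC)[:,:,::-1])
E
```

```text
blue px [360.0, 174.0] z 0.036 c 592.3 -408.0 size 53 120 ang 89.2
blue px [360.0, 174.0] z 0.03 c 593.1 -409.7 size 54 121 ang 89.2
blue px [99.0, 185.0] z 0.036 c 551.6 287.4 size 283 9 ang 0.4
blue px [99.0, 185.0] z 0.03 c 552.2 289.9 size 284 9 ang 0.4
cream px [310.0, 172.0] z 0.096 c 592.1 -269.5 size 107 45 ang 1.0
yellow px [354.0, 229.0] z 0.002 c 443.8 -402.9 size 139 83 ang 2.5
pad px [233.0, 182.0] z 0.05 c 562.3 -71.4 size 88 27 ang 1.2
pad px [203.0, 181.0] z 0.05 c 561.0 7.7 size 88 27 ang 1.8
pad px [173.0, 181.0] z 0.05 c 560.9 87.8 size 28 86 ang 89.7
pad px [142.0, 180.0] z 0.05 c 560.9 168.2 size 88 28 ang 0.5
red px [265.0, 181.0] z 0.07 c 562.6 -147.6 size 99 46 ang 0.7
red px [265.0, 181.0] z 0.3 c 535.4 -142.3 size 75 35 ang 0.7
red px [168.0, 109.0] z 0.07 c 740.8 101.5 size 147 55 ang 89.7
red px [168.0, 109.0] z 0.3 c 671.1 47.3 size 112 42 ang 89.7
shuttle_handle top [268.4, 180.3] [ 0.5644 -0.164   0.07  ]
shuttle_handle scene [255.8, 214.9] [ 0.5675 -0.1715  0.07  ]
frame_hinge top [188.6, 148.3] [0.6399 0.0407 0.095 ]
frame_hinge scene [327.3, 175.8] [0.6502 0.0435 0.095 ]
paste_jar top [276.4, 112.6] [ 0.7657 -0.187   0.    ]
paste_jar scene [318.4, 273.2] [ 0.7664 -0.1876  0.    ]
sensor_can1 top [233.8, 113.6] [ 0.7609 -0.0667  0.    ]
sensor_can1 scene [341.3, 240.0] [ 0.7602 -0.0593  0.    ]
solder_reel top [169.5, 104.3] [0.7849 0.116  0.    ]
solder_reel scene [377.0, 206.1] [0.781  0.1145 0.    ]
[[[60, 4, 174], [105, 40, 129], [103, 42, 128], [97, 28, 83]], [[68, 6, 178], [105, 36, 129], [102, 36, 129], [104, 39, 143]]]
```

View pics/crop1.png

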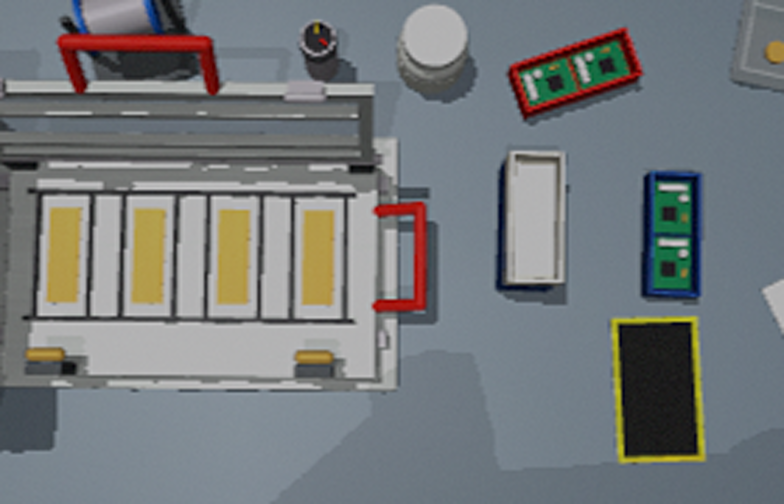

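Crop: the cream tray's rim spans (505–566, 150–286) with blue below it. The lone blue carrier is at (672,235) and the mat at (658,390). Nest pads come out 80 mm apart, as specified. I'll move above the pile.

```bash
python3 -m handwheel '85 60 -23 -6 0.1;85 119 -45 -12 0.2;85 178 -68 -18 0.32;85 238 -91 -25 0.32;85 298 -114 -31 0.32;85 357 -136 -38 0.32;85 417 -159 -44 0.32;85 477 -182 -50 0.32'; python3 -m handwheel '85 0 0 0 0;85 0 0 0 0'
cat > wl.py <<'E'
from seg import *
import sys
# wrist look: network + saved picture
def look(name,targets,save_pic=True):
    im=eyes.read_camera("wrist")
    cv2.imwrite("pics/"+name+".png",im[:,:,::-1])
    for t,z in targets:
        print(t,[(ray("wrist",r["location"],z)[:2].tolist(),round(r["confidence"],2)) for r in place_of(t,"wrist")][:3])
    return im
E
python3 - <<'E'
from wl import *
look("w1",[("cover_tray",.06),("carrier3",0)])
print(np.array(eyes.camera_params("wrist")["cam_to_world"]).round(3).tolist(),robot.read_state()["tool_pos"])
E
```

```text
clock: 3.45
tool_pos: [0.5835, -0.2774, 0.3025]
orientation: [180.0, -0.0, -0.0]
wrist_force: [0.9, -0.3, 0.3]
gripper_width: 0.0851
gripper_force: 0.0
clock: 3.7
tool_pos: [0.5818, -0.2786, 0.3017]
orientation: [180.0, 0.1, 0.0]
wrist_force: [0.0, -0.4, -0.2]
gripper_width: 0.0853
gripper_force: 0.0
cover_tray [([0.5914, -0.2671], 0.83)]
carrier3 [([0.5861, -0.4122], 0.96)]
[[-0.002, -0.962, -0.272, 0.648], [-1.0, 0.002, 0.002, -0.279], [-0.001, 0.272, -0.962, 0.422], [0.0, 0.0, 0.0, 1.0]] [ 0.58085434 -0.27987774  0.30174822]
```

View pics/w1.png

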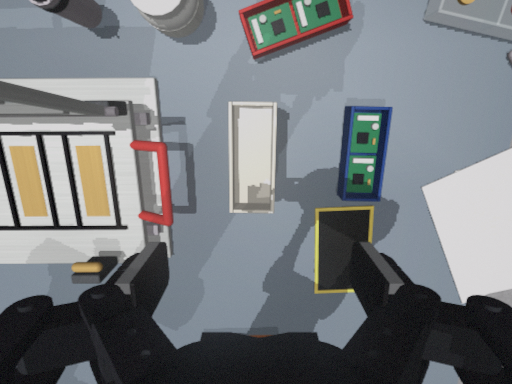

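Wrist: the cream tray's rim spans (229–277, 102–213), the blue carrier (346–389, 107–202), the mat (315–374, 206–293).

```bash
cat >> wl.py <<'E'
def avg(n=1):
    return np.array(robot.read_state()["tool_pos"])
def rect(cam,corners,z):
    W=np.array([ray(cam,p,z)[:2] for p in corners]);return W.mean(0).round(4),W.tolist()
E
python3 - <<'E'
from wl import *
print("rim",rect("wrist",[(229,102),(277,102),(275,213),(230,213)],.096))
print("blue",rect("wrist",[(349,107),(389,107),(383,202),(345,200)],.036))
print("mat",rect("wrist",[(315,207),(372,206),(375,292),(315,294)],.002))
print("nest1",rect("wrist",[(79,146),(106,146),(110,219),(80,218)],.05))
print("rimtop",rect("top",[(300.4,143.6),(322.1,143.8),(322,192),(300.6,192)],.096))
for i in range(3): print(avg())
E
```

```text
rim (array([ 0.5924, -0.2717]), [[0.6522, -0.248], [0.6521, -0.2968], [0.5327, -0.2962], [0.5328, -0.2458]])
blue (array([ 0.5874, -0.4136]), [[0.6469, -0.3871], [0.6468, -0.4354], [0.5266, -0.4411], [0.5294, -0.391]])
mat (array([ 0.4382, -0.4057]), [[0.5085, -0.3585], [0.5099, -0.4402], [0.3689, -0.4587], [0.3655, -0.3653]])
nest1 (array([ 0.5558, -0.0724]), [[0.6023, -0.0615], [0.6022, -0.094], [0.5086, -0.0863], [0.5101, -0.0479]])
rimtop (array([ 0.5951, -0.2708]), [[0.6565, -0.2431], [0.6569, -0.2981], [0.534, -0.2977], [0.5331, -0.2441]])
[ 0.58085434 -0.27987774  0.30174822]
[ 0.58085434 -0.27987774  0.30174822]
[ 0.58085434 -0.27987774  0.30174822]
```

```bash
python3 -m handwheel '85 12 -9 30 0;85 12 -9 80 0;85 12 -9 130 0;85 12 -9 170 0;85 12 -9 195 0;85 12 -9 209 0;85 12 -9 209 0'; python3 -m handwheel '45 0 0 0 0;45 0 0 0 0;45 0 0 0 0;45 0 0 0 0;45 0 0 -20 0;45 0 0 -60 0;45 0 0 -60 0'
```

```text
clock: 4.72
tool_pos: [0.5929, -0.2703, 0.0922]
orientation: [-179.9, 0.1, -0.1]
wrist_force: [0.4, 0.6, -0.9]
gripper_width: 0.0849
gripper_force: 0.0
clock: 5.6
tool_pos: [0.5968, -0.2711, 0.1579]
orientation: [179.8, -0.4, 0.0]
wrist_force: [0.8, 0.3, -0.5]
gripper_width: 0.0489
gripper_force: 62.6
```

```bash
python3 -m handwheel '45 -40 35 0 0;45 -80 70 0 0;45 -120 105 0 0;45 -152 133 0 0;45 -152 133 40 0;45 -152 133 80 0;45 -152 133 105 0;45 -152 133 105 0'; python3 -m handwheel '45 0 0 6 0;45 0 0 11 0;45 0 0 12 0;45 0 0 12 0'
```

```text
clock: 6.6
tool_pos: [0.4395, -0.4002, 0.0447]
orientation: [-179.7, 0.3, -0.0]
wrist_force: [0.2, 0.5, -0.7]
gripper_width: 0.0491
gripper_force: 62.6
clock: 7.1
tool_pos: [0.4426, -0.4032, 0.0372]
orientation: [179.9, -0.1, -0.0]
wrist_force: [-1.1, 0.8, 3.5]
gripper_width: 0.0487
gripper_force: 62.9
```

```bash
python3 -m handwheel '85 0 0 0 0;85 0 0 0 0;85 0 0 -30 0;85 0 0 -80 0;85 40 -30 -130 0;85 80 -70 -180 0;85 110 -100 -230 0;85 140 -131 -262 0';python3 -m handwheel '85 12 0 0 0;85 12 0 0 0;85 12 0 0 0'; python3 - <<'E'
from wl import *
look("w2",[("carrier2",.03),("carrier3",0),("cover_tray",.002)])
for t in("carrier1",): 
    eyes.read_camera("top"); print([(ray("top",r["location"],.03)[:2].tolist(),round(r["confidence"],2)) for r in place_of(t,"top")])
E
```

```text
clock: 8.1
tool_pos: [0.5749, -0.2793, 0.2904]
orientation: [179.9, -0.1, -0.0]
wrist_force: [0.6, 0.2, 0.2]
gripper_width: 0.085
gripper_force: 0.0
clock: 8.48
tool_pos: [0.584, -0.2803, 0.2857]
orientation: [-179.9, 0.3, -0.1]
wrist_force: [-0.2, -0.1, -0.5]
gripper_width: 0.0851
gripper_force: 0.0
carrier2 [([0.5951, -0.4059], 0.97), ([0.5963, -0.2731], 0.94), ([0.7428, -0.3137], 0.7)]
carrier3 [([0.591, -0.4162], 0.97), ([0.5923, -0.2727], 0.94), ([0.7507, -0.3165], 0.7)]
cover_tray [([0.4444, -0.3991], 0.98)]
[([0.5675, -0.063], 0.73), ([0.7438, -0.3189], 0.72), ([0.5868, -0.4052], 0.63), ([0.5941, -0.27], 0.4)]
```

View pics/w2.png

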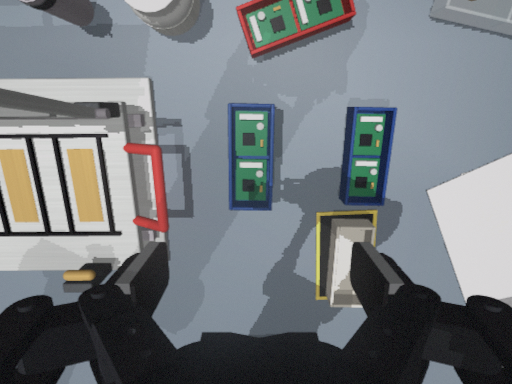

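Wrist: pile with carrier2 on top at (251,157), lone carrier (367,157), cream tray on the mat at (352,263).

```bash
python3 - <<'E'
from wl import *
print("rim",rect("wrist",[(228,104),(274,104),(273,211),(229,211)],.066))
print("blue",rect("wrist",[(348,107),(394,107),(386,206),(341,204)],.036))
print("cover",rect("wrist",[(330,217),(373,217),(377,306),(327,306)],.038))
print("mat",rect("wrist",[(317,212),(376,210),(379,300),(317,301)],.002))
print("nest1pad",rect("wrist",[(67,149),(96,149),(100,222),(70,222)],.05))
print(avg())
E
```

```text
rim (array([ 0.5943, -0.2699]), [[0.6547, -0.2459], [0.6546, -0.295], [0.534, -0.2953], [0.534, -0.2436]])
blue (array([ 0.5914, -0.4104]), [[0.6514, -0.3825], [0.6513, -0.436], [0.5302, -0.4401], [0.5329, -0.3828]])
cover (array([ 0.4502, -0.4025]), [[0.5161, -0.3694], [0.5161, -0.4243], [0.3844, -0.443], [0.3844, -0.3733]])
mat (array([ 0.4399, -0.4071]), [[0.5103, -0.3596], [0.5132, -0.4415], [0.3689, -0.4608], [0.3671, -0.3667]])
nest1pad (array([ 0.5594, -0.0674]), [[0.6048, -0.0556], [0.6047, -0.0893], [0.5141, -0.0811], [0.5141, -0.0438]])
[ 0.58532942 -0.28048404  0.28777155]
```

```bash
python3 -m handwheel '85 8 -10 30 0;85 8 -10 80 0;85 8 -10 130 0;85 8 -10 180 0;85 8 -10 210 0;85 8 -10 223 0;85 8 -10 223 0;85 8 -10 223 0'; python3 -m handwheel '45 0 0 0 0;45 0 0 0 0;45 0 0 0 0;45 0 0 0 0;45 0 0 -20 0;45 0 0 -60 0;45 0 0 -110 0;45 0 0 -110 0'
```

```text
clock: 9.78
tool_pos: [0.5954, -0.2708, 0.0674]
orientation: [179.9, -0.2, -0.0]
wrist_force: [-0.1, -0.4, -0.4]
gripper_width: 0.0847
gripper_force: 0.0
clock: 10.78
tool_pos: [0.5974, -0.2719, 0.1819]
orientation: [179.7, -0.6, -0.0]
wrist_force: [0.7, -0.4, -1.2]
gripper_width: 0.0486
gripper_force: 62.5
```

```bash
python3 - <<'E'
from wl import *
g=cv2.cvtColor(cv2.imread("pics/crop1.png"),cv2.COLOR_BGR2GRAY).astype(int)
f=lambda c,o:(c+.5)/2.8-.5+o
p=g[200:310,25:360].mean(0); xs=[i+25 for i in range(2,len(p)-2) if p[i]<130 and p[i]==p[i-4:i+5].min()]
print(xs)
q=g[170:335,300:345].mean(1); print([(i+170,int(q[i])) for i in range(3,len(q)-3) if q[i]<150 and q[i]==q[i-3:i+4].min()])
q=g[170:335,130:170].mean(1); print([(i+170,int(q[i])) for i in range(3,len(q)-3) if q[i]<150 and q[i]==q[i-3:i+4].min()])
for a,b in zip(xs[::2],xs[1::2]): 
    A,B=[ray("top",(f(c,120),f(256,90)),.055) for c in(a,b)]; print(A,B,((A+B)/2).round(4))
for r in(191,320): print(ray("top",(f(320,120),f(r,90)),.055))
E
```

```text
Traceback (most recent call last):
ValueError: zero-size array to reduction operation minimum which has no identity
```

```bash
python3 - <<'E'
from wl import *
g=cv2.cvtColor(cv2.imread("pics/crop1.png"),cv2.COLOR_BGR2GRAY).astype(int)
f=lambda c,o:(c+.5)/2.8-.5+o
def mins(p,o,th): return [i+o for i in range(4,len(p)-4) if p[i]<th and p[i]==p[i-4:i+5].min()]
xs=mins(g[200:310,25:360].mean(0),25,130); print(xs)
for s in((300,345),(217,262),(130,170)):
    ys=mins(g[170:335,s[0]:s[1]].mean(1),170,150); print(ys,[ray("top",(f(sum(s)/2,120),f(r,90)),.055).tolist() for r in ys])
for a in xs: print(a,ray("top",(f(a,120),f(256,90)),.055))
E
```

```text
[36, 90, 122, 175, 206, 260, 292, 345]
[179, 194, 321] [[0.6358, -0.075, 0.055], [0.6215, -0.0753, 0.055], [0.5017, -0.0779, 0.055]]
[179, 193, 239, 248, 253, 267, 286, 300, 320] [[0.6345, 0.0034, 0.055], [0.6211, 0.003, 0.055], [0.5774, 0.0017, 0.055], [0.5689, 0.0015, 0.055], [0.5642, 0.0013, 0.055], [0.551, 0.0009, 0.055], [0.5331, 0.0004, 0.055], [0.52, 0.0, 0.055], [0.5013, -0.0005, 0.055]]
[179, 192, 319] [[0.6331, 0.088, 0.055], [0.6207, 0.0875, 0.055], [0.5008, 0.0829, 0.055]]
36 [0.5581 0.1921 0.055 ]
90 [0.559  0.1415 0.055 ]
122 [0.5595 0.1114 0.055 ]
175 [0.5603 0.0617 0.055 ]
206 [0.5608 0.0327 0.055 ]
260 [ 0.5617 -0.018   0.055 ]
292 [ 0.5622 -0.048   0.055 ]
345 [ 0.563  -0.0977  0.055 ]
```

```bash
python3 -m handwheel '45 -5 -50 0 0;45 -10 -100 0 0;45 -15 -150 0 0;45 -20 -200 0 0;45 -25 -250 0 0;45 -30 -300 0 0;45 -33 -340 0 0;45 -33 -357 0 0'; python3 -m handwheel '45 0 0 0 0;45 0 0 0 0;45 0 0 20 0;45 0 0 40 0;45 0 0 40 0;45 0 0 40 0'
```

```text
clock: 11.78
tool_pos: [0.5593, 0.089, 0.1741]
orientation: [180.0, 0.2, 0.1]
wrist_force: [0.1, -0.3, -2.7]
gripper_width: 0.0489
gripper_force: 62.7
clock: 12.52
tool_pos: [0.5617, 0.0861, 0.136]
orientation: [180.0, -0.0, -0.1]
wrist_force: [-0.2, -0.1, -1.4]
gripper_width: 0.0489
gripper_force: 62.6
```

```bash
python3 - <<'E'
from wl import *
s=robot.read_state(); print(s["tool_pos"],s["gripper_width"])
save("scene","s1",(200,80,420,240),3.5)
E
```

```text
[0.56171005 0.08610171 0.13596529] 0.04893732154859824
```

View pics/s1.png

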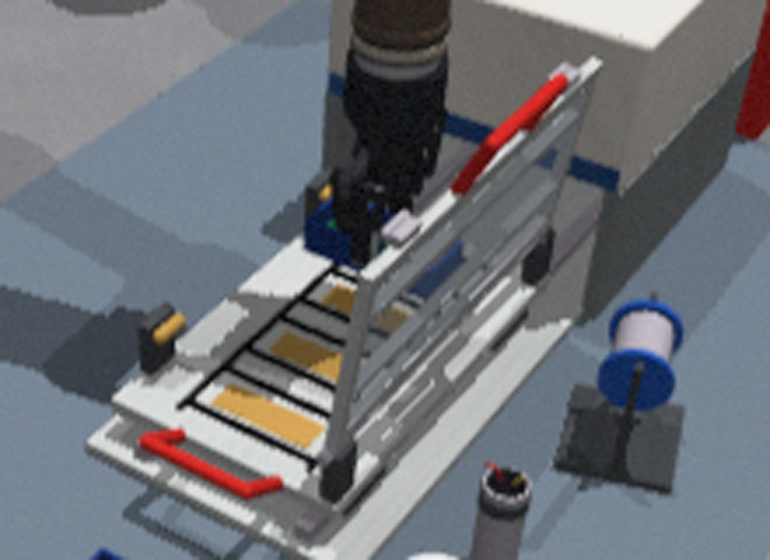

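The carrier hangs over nest 3, clear of the open frame. Lowering it.

```bash
python3 -m handwheel '45 0 0 20 0;45 0 0 35 0;45 0 0 42 0;45 0 0 46 0;45 0 0 48 0;45 0 0 48 0'; python3 -m handwheel '45 0 0 2 0;45 0 0 3 0;45 0 0 3 0'
```

```text
clock: 13.32
tool_pos: [0.5613, 0.0871, 0.0877]
orientation: [-180.0, -0.0, -0.0]
wrist_force: [0.3, -0.1, -2.1]
gripper_width: 0.0485
gripper_force: 62.7
clock: 13.7
tool_pos: [0.5619, 0.0872, 0.087]
orientation: [180.0, -0.1, -0.0]
wrist_force: [-4.9, 0.2, 8.9]
gripper_width: 0.0489
gripper_force: 61.6
```

```bash
python3 -m handwheel '60 0 0 0 0;60 0 0 0 0;60 0 0 -15 0;60 0 0 -60 0;60 0 0 -120 0;60 0 40 -160 0;60 0 90 -160 0;60 0 140 -160 0'; python3 - <<'E'
from wl import *
print(avg())
im=look("w3",[("nest1",.05),("carrier1",.05),("carrier1",0)])
E
```

```text
clock: 14.7
tool_pos: [0.5618, -0.0542, 0.2468]
orientation: [180.0, -0.2, 0.0]
wrist_force: [0.0, 0.6, -0.1]
gripper_width: 0.0601
gripper_force: 0.0
[ 0.56176057 -0.05423594  0.24680073]
nest1 [([0.5599, 0.0081], 0.84), ([0.5603, -0.0743], 0.83), ([0.5568, 0.1645], 0.69)]
carrier1 [([0.316, -0.2191], 0.98), ([0.5633, 0.0841], 0.78), ([0.5929, -0.2403], 0.64)]
carrier1 [([0.267, -0.2439], 0.98), ([0.5526, 0.1075], 0.78), ([0.5875, -0.2677], 0.64)]
```

View pics/w3.png

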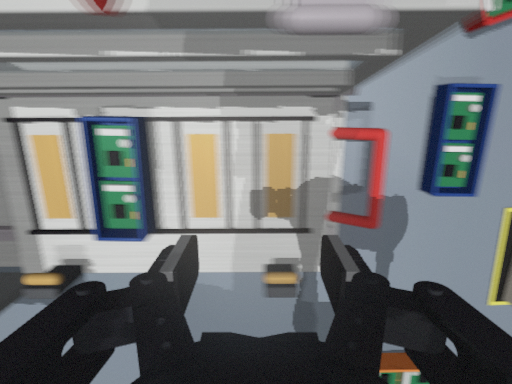

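Carrier2 is down in nest 3 at (117,178) and carrier1 is visible at (465,138). Fetching carrier1.

```bash
python3 -m handwheel '85 8 55 0 0;85 16 110 0 0;85 24 165 0 0;85 32 216 0 0;85 32 216 40 0;85 32 216 90 0;85 32 216 110 0;85 32 216 110 0'; python3 - <<'E'
from wl import *
print(avg()); look("w4",[("carrier1",.0)])
im=eyes.read_camera("wrist");hsv=cv2.cvtColor(im,cv2.COLOR_RGB2HSV); H,S,V=[hsv[...,i].astype(int) for i in range(3)]
blobs("wrist",(H>105)&(H<125)&(S>150),"blue",[.036],800)
E
```

```text
clock: 15.9
tool_pos: [0.5923, -0.2672, 0.1327]
orientation: [-179.9, 0.2, 0.1]
wrist_force: [0.2, 0.4, -0.4]
gripper_width: 0.0851
gripper_force: 0.0
[ 0.59229998 -0.26722028  0.13274151]
carrier1 [([0.5827, -0.4476], 0.69), ([0.592, -0.2703], 0.65)]
blue px [475.0, 200.0] z 0.036 c 583.2 -432.8 size 66 121 ang 88.7
```

```bash
python3 -m handwheel '85 1 3 30 0;85 1 3 60 0;85 1 3 85 0;85 1 3 97 0;85 1 3 97 0'; python3 -m handwheel '45 0 0 0 0;45 0 0 0 0;45 0 0 0 0;45 0 0 0 0;45 0 0 -20 0;45 0 0 -70 0;45 0 0 -110 0;45 0 0 -110 0'
```

```text
clock: 16.68
tool_pos: [0.5945, -0.2721, 0.038]
orientation: [180.0, -0.0, -0.0]
wrist_force: [0.8, -0.1, -0.2]
gripper_width: 0.0851
gripper_force: 0.0
clock: 17.68
tool_pos: [0.5969, -0.2736, 0.1529]
orientation: [179.7, -0.5, -0.0]
wrist_force: [0.9, -0.2, -1.1]
gripper_width: 0.0484
gripper_force: 65.0
```

```bash
python3 -m handwheel '45 -6 -50 -20 0;45 -12 -100 -20 0;45 -18 -150 -20 0;45 -24 -200 -20 0;45 -30 -250 -20 0;45 -33 -279 -20 0;45 -33 -279 -20 0;45 -33 -279 0 0'; python3 -m handwheel '45 0 0 15 0;45 0 0 35 0;45 0 0 50 0;45 0 0 57 0;45 0 0 57 0;45 0 0 57 0'
```

```text
clock: 18.68
tool_pos: [0.562, 0.0067, 0.148]
orientation: [180.0, -0.2, 0.0]
wrist_force: [0.9, -0.1, -1.2]
gripper_width: 0.0486
gripper_force: 64.9
clock: 19.42
tool_pos: [0.5615, 0.0069, 0.0907]
orientation: [180.0, -0.1, -0.0]
wrist_force: [0.3, 0.8, -0.8]
gripper_width: 0.0484
gripper_force: 64.9
```

```bash
python3 -m handwheel '45 0 0 3 0;45 0 0 5 0;45 0 0 5 0'
```

```text
clock: 19.8
tool_pos: [0.5618, 0.007, 0.0893]
orientation: [180.0, -0.0, -0.0]
wrist_force: [-7.7, -0.2, 19.8]
gripper_width: 0.0481
gripper_force: 67.3
```

```bash
python3 -m handwheel '60 0 0 0 0;60 0 0 0 0;60 0 0 -15 0;60 0 0 -60 0;60 0 0 -120 0;60 0 40 -160 0;60 0 60 -160 0;60 0 60 -160 0';python3 -m handwheel '60 0 0 0 0;60 0 0 0 0'; python3 - <<'E'
from wl import *
print(avg()); look("w5",[("carrier1",.05)])
E
```

```text
clock: 20.8
tool_pos: [0.5606, -0.054, 0.2453]
orientation: [-180.0, 0.0, -0.2]
wrist_force: [-0.9, -0.3, 0.0]
gripper_width: 0.06
gripper_force: 0.0
clock: 21.05
tool_pos: [0.56, -0.052, 0.2436]
orientation: [-179.9, 0.2, 0.0]
wrist_force: [-0.0, -0.0, -0.1]
gripper_width: 0.0599
gripper_force: 0.0
[ 0.56002706 -0.05195335  0.24363177]
carrier1 [([0.5637, 0.0877], 0.96), ([0.3153, -0.2213], 0.85), ([0.5615, 0.009], 0.8)]
```

View pics/w5.png

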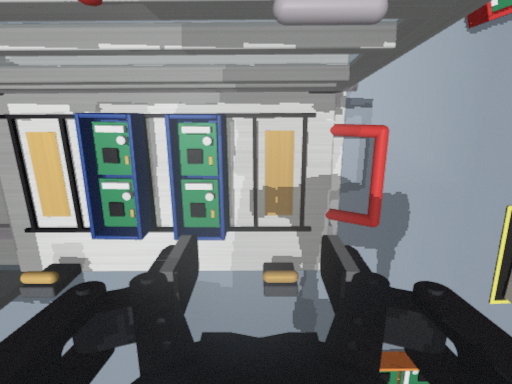

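```bash
python3 - <<'E'
from wl import *
im=cv2.cvtColor(cv2.imread("pics/w5.png"),cv2.COLOR_BGR2HSV);H,S,V=[im[...,i].astype(int) for i in range(3)]
m=((H>105)&(H<130)&(S>130)&(V>40))
blobs("wrist",m,"blue",[.086,.091],300,roi=(60,90,260,255))
for c in(85,100,110,120,130,143): 
    r=np.where(m[95:250,c])[0]; print(c,r.min()+95,r.max()+95)
for c in(172,185,200,215,224): 
    r=np.where(m[95:250,c])[0]; print(c,r.min()+95,r.max()+95)
E
```

```text
blue px [110.0, 165.0] z 0.086 c 562.1 88.2 size 50 119 ang 89.0
blue px [110.0, 165.0] z 0.091 c 563.3 85.7 size 49 117 ang 89.0
85 113 189
100 113 237
110 113 238
120 114 238
130 138 238Traceback (most recent call last):
  File "<stdin>", line 6, in <module>
    return umr_minimum(a, axis, None, out, keepdims, initial, where)
ValueError: zero-size array to reduction operation minimum which has no identity
```

```bash
python3 -m handwheel '85 4 50 0 0;85 8 100 0 0;85 12 150 0 0;85 16 200 0 0;85 20 250 0 0;85 25 300 0 0;85 29 350 0 0;85 29 350 0 0';python3 -m handwheel '85 0 0 0 0;85 0 0 0 0'; python3 - <<'E'
from wl import *
print(avg()); im=look("w6",[("carrier3",.0),("cover_tray",.002)])
im=cv2.cvtColor(im,cv2.COLOR_RGB2HSV);H,S,V=[im[...,i].astype(int) for i in range(3)]
blobs("wrist",((H>105)&(H<130)&(S>130)&(V>40)),"blue",[.036],300)
E
```

```text
clock: 22.15
tool_pos: [0.5896, -0.4063, 0.2443]
orientation: [180.0, 0.0, -0.2]
wrist_force: [-0.3, -0.5, 0.4]
gripper_width: 0.0848
gripper_force: 0.0
clock: 22.4
tool_pos: [0.5902, -0.4013, 0.2451]
orientation: [-179.9, 0.0, 0.1]
wrist_force: [-0.0, -0.8, -0.3]
gripper_width: 0.0852
gripper_force: 0.0
[ 0.59018408 -0.40127366  0.24512311]
carrier3 [([0.7494, -0.3185], 0.77), ([0.5804, -0.4415], 0.64)]
cover_tray [([0.4412, -0.403], 0.73)]
```

View pics/w6.png

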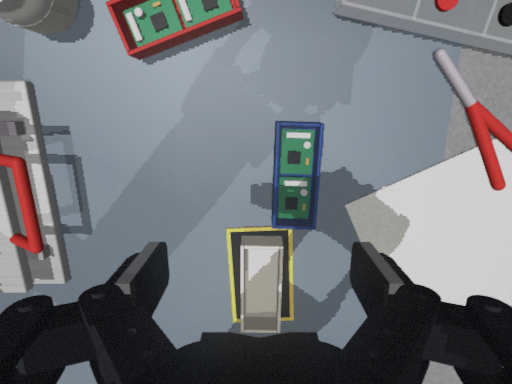

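The lone carrier has been knocked; its rim is now at (271–323, 121–229). The cream tray is well on the mat.

```bash
python3 - <<'E'
from wl import *
print(rect("wrist",[(276,121),(323,122),(317,229),(271,228)],.036))
eyes.read_camera("top"); print([(ray("top",r["location"],0)[:2].tolist(),round(r["confidence"],2)) for r in place_of("carrier3","top")])
E
```

```text
(array([ 0.5823, -0.4415]), [[0.6428, -0.4179], [0.6419, -0.467], [0.5217, -0.4671], [0.5228, -0.4141]])
[([0.5731, 0.0166], 0.98), ([0.5713, 0.0949], 0.92), ([0.7502, -0.3179], 0.88), ([0.2674, -0.2457], 0.72), ([0.5771, -0.4403], 0.61)]
```

```bash
python3 -m handwheel '85 -8 40 30 0;85 -8 40 80 0;85 -8 40 130 0;85 -8 40 170 0;85 -8 40 197 0;85 -8 40 208 0;85 -8 40 208 0;85 -8 40 208 0'; python3 -m handwheel '45 0 0 0 0;45 0 0 0 0;45 0 0 0 0;45 0 0 0 0;45 0 0 -20 0;45 0 0 -70 0;45 0 0 -125 0;45 0 0 -125 0'
```

```text
clock: 23.65
tool_pos: [0.5832, -0.4439, 0.0395]
orientation: [179.9, -0.2, -0.0]
wrist_force: [-0.1, 0.2, 0.6]
gripper_width: 0.085
gripper_force: 0.0
clock: 24.65
tool_pos: [0.5854, -0.4458, 0.1706]
orientation: [179.5, -0.6, -0.0]
wrist_force: [0.2, -0.1, -2.1]
gripper_width: 0.0489
gripper_force: 65.2
```

```bash
python3 -m handwheel '45 -3 -50 0 0;45 -6 -105 0 0;45 -9 -160 0 0;45 -12 -215 0 0;45 -15 -270 0 0;45 -18 -325 0 0;45 -20 -370 0 0;45 -20 -370 0 0'; python3 -m handwheel '45 0 0 15 0;45 0 0 35 0;45 0 0 55 0;45 0 0 65 0;45 0 0 65 0;45 0 0 65 0'
```

```text
clock: 25.65
tool_pos: [0.5601, -0.0696, 0.1611]
orientation: [-179.9, 0.2, 0.2]
wrist_force: [0.0, -0.3, -1.8]
gripper_width: 0.0485
gripper_force: 65.1
clock: 26.4
tool_pos: [0.5626, -0.0736, 0.0979]
orientation: [180.0, -0.1, -0.1]
wrist_force: [0.5, -0.1, -1.5]
gripper_width: 0.0489
gripper_force: 65.0
```

```bash
python3 -m handwheel '45 0 0 5 0;45 0 0 8 0;45 0 0 9 0;45 0 0 9 0'
```

```text
clock: 26.9
tool_pos: [0.5621, -0.0729, 0.0891]
orientation: [180.0, 0.0, 0.0]
wrist_force: [-1.9, -0.2, 3.6]
gripper_width: 0.0488
gripper_force: 65.6
```

```bash
python3 -m handwheel '60 0 0 0 0;60 0 0 0 0;60 0 0 -15 0;60 0 0 -60 0;60 0 0 -110 0;60 0 -35 -160 0;60 0 -70 -170 0;60 0 -70 -170 0';python3 -m handwheel '60 0 0 0 0;60 0 0 0 0'; python3 - <<'E'
from wl import *
print(avg()); im=look("w7",[("carrier3",.05),("frame_handle",.305)])
im=cv2.cvtColor(im,cv2.COLOR_RGB2HSV);H,S,V=[im[...,i].astype(int) for i in range(3)]
blobs("wrist",((H>105)&(H<130)&(S>130)&(V>40)),"blue",[.086,.091],300,roi=(0,90,512,255))
save("scene","s2",(200,80,420,240),3.5)
E
```

```text
clock: 27.9
tool_pos: [0.5632, -0.0012, 0.2615]
orientation: [-180.0, -0.3, 0.2]
wrist_force: [0.4, -0.1, -0.7]
gripper_width: 0.0599
gripper_force: 0.0
clock: 28.15
tool_pos: [0.5615, -0.0038, 0.2575]
orientation: [180.0, 0.1, -0.1]
wrist_force: [-0.6, 0.8, 0.5]
gripper_width: 0.0598
gripper_force: 0.0
[ 0.56146407 -0.00383988  0.2574695 ]
carrier3 [([0.5617, 0.0871], 0.98), ([0.557, 0.0073], 0.91), ([0.5635, -0.0731], 0.82)]
frame_handle []
```

View pics/w7.png

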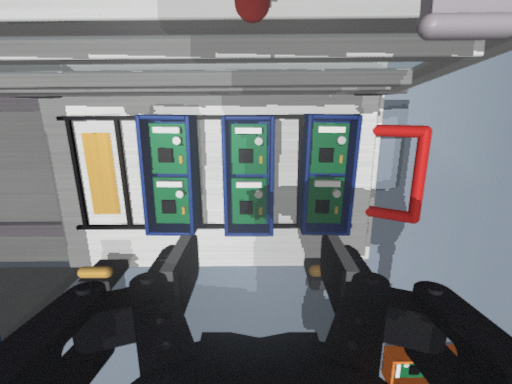

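View pics/s2.png

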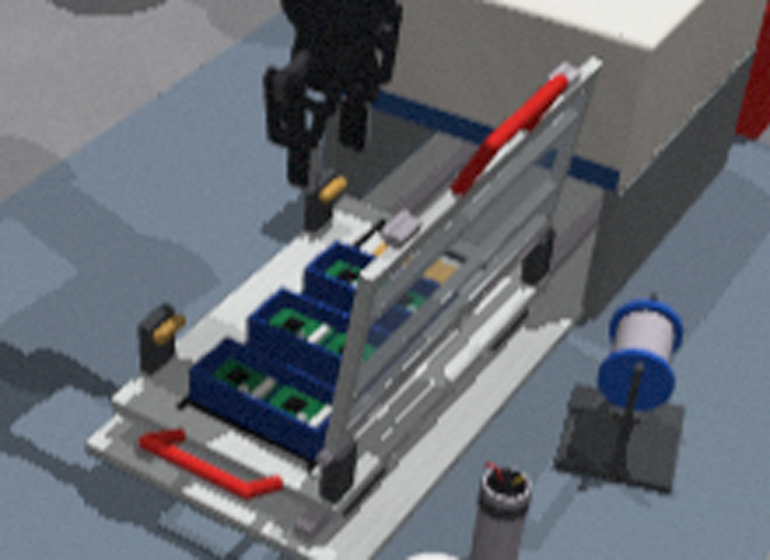

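Three carriers sit level in nests 3, 2 and 1 (166, 249 and 331, 175). The frame handle bar is at (510,135) in the scene crop.

```bash
python3 - <<'E'
from wl import *
f=lambda c,o,s:(c+.5)/s-.5+o
a=(f(137,120,2.8),f(43,90,2.8)); b=(f(512,200,3.5),f(133,80,3.5))
def line(c,p):
    A=ray(c,p,0.);B=ray(c,p,.3);return A,(B-A)/np.linalg.norm(B-A)
(A,d),(B,e)=line("top",a),line("scene",b)
t,s=np.linalg.lstsq(np.c_[d,-e],B-A,rcond=None)[0]
print(a,b,A+t*d,B+s*e)
for cam in("top","scene"):
    eyes.read_camera(cam); print(cam,[(r["location"],r["confidence"]) for r in place_of("frame_handle",cam)][:2])
    im=cv2.cvtColor(eyes.read_camera(cam),cv2.COLOR_RGB2HSV);H,S,V=[im[...,i].astype(int) for i in range(3)]
for z in(.29,.30,.31): print(z,ray("top",a,z),ray("scene",b,z))
E
```

```text
(168.60714285714286, 105.03571428571429) (345.92857142857144, 117.64285714285714) [0.68822144 0.04944039 0.29220173] [0.6791725  0.04264908 0.28767316]
top [([169.3, 104.4], 0.62)]
scene [([349.3, 117.2], 0.87)]
0.29 [0.689  0.0499 0.29  ] [0.6807 0.039  0.29  ]
0.3 [0.6857 0.0476 0.3   ] [0.6873 0.0236 0.3   ]
0.31 [0.6825 0.0452 0.31  ] [0.6939 0.0081 0.31  ]
```

```bash
python3 -m handwheel '85 0 -10 -40 -0.18;85 0 -20 -80 -0.36;85 0 -30 -110 -0.54;85 0 -40 -130 -0.72;85 0 -51 -130 -0.9;85 0 -51 -130 -1.08;85 0 -51 -130 -1.26;85 0 -51 -130 -1.44';python3 -m handwheel '85 0 0 0 -0.131;85 0 0 0 -0.131'; python3 - <<'E'
from wl import *
print(robot.read_state()["q"].round(1),avg())
E
```

```text
clock: 29.65
tool_pos: [0.562, 0.0481, 0.3885]
orientation: [180.0, 0.0, 82.9]
wrist_force: [0.0, -0.9, -0.1]
gripper_width: 0.0847
gripper_force: 0.0
clock: 29.9
tool_pos: [0.5621, 0.0481, 0.3885]
orientation: [180.0, 0.0, 89.9]
wrist_force: [0.1, -1.0, 0.0]
gripper_width: 0.0848
gripper_force: 0.0
[ 0.5  5.5 92.6 -0.  81.9  0.5] [0.56206988 0.04805365 0.38845779]
```

```bash
python3 -m handwheel '85 0 50 0 0;85 0 100 0 0;85 0 125 0 0;85 0 125 0 0;85 0 125 0 0'; python3 - <<'E'
from wl import *
print(avg()); im=look("w8",[("frame_handle",.298)])
im=cv2.cvtColor(im,cv2.COLOR_RGB2HSV);H,S,V=[im[...,i].astype(int) for i in range(3)]
blobs("wrist",((H<6)|(H>174))&(S>150)&(V>80),"red",[.298],300)
E
```

```text
clock: 30.52
tool_pos: [0.6864, 0.0481, 0.3881]
orientation: [-179.9, -0.0, 89.9]
wrist_force: [0.3, -0.1, -1.0]
gripper_width: 0.085
gripper_force: 0.0
[0.68637911 0.04807389 0.38812134]
frame_handle [([0.6826, 0.0473], 0.72)]
red px [196.0, 283.0] z 0.298 c 634.8 -15.4 size 47 23 ang 33.9
red px [255.0, 202.0] z 0.298 c 681.5 47.5 size 10 112 ang 0.1
```

View pics/w8.png

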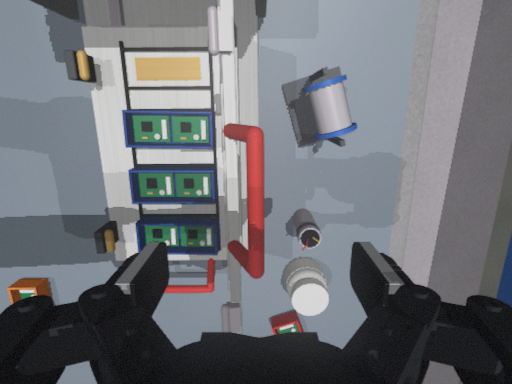

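The bar runs from (256,130) to (256,275), giving x ≈ 0.682, y ≈ 0.0475 at about 0.30 m. Its length comes out at 112 mm at that height, which is consistent. I'll cage it loosely, swing the frame most of the way, then press from above.

```bash
python3 -m handwheel '85 0 -4 30 0;85 0 -4 60 0;85 0 -4 88 0;30 0 -4 88 0;30 0 -4 88 0;30 0 -4 88 0;30 0 -4 88 0'; python3 -m handwheel '30 0 -15 -2 0;30 0 -30 -4 0;30 0 -45 -4 0;30 0 -63 -4 0;30 0 -63 -4 0'
```

```text
clock: 31.5
tool_pos: [0.6838, 0.048, 0.3021]
orientation: [179.8, -0.0, 90.0]
wrist_force: [-0.1, 0.1, 0.7]
gripper_width: 0.0302
gripper_force: 0.0
clock: 32.12
tool_pos: [0.619, 0.0481, 0.3052]
orientation: [-180.0, -0.0, 90.0]
wrist_force: [-0.1, 0.8, 0.1]
gripper_width: 0.03
gripper_force: 0.0
```

```bash
python3 -m handwheel '30 0 -15 4 0;30 0 -30 7 0;30 0 -45 10 0;30 0 -61 14 0'; python3 - <<'E'
from wl import *
print(avg(),robot.read_state()["wrist_force"])
im=eyes.read_camera("wrist");im=cv2.cvtColor(im,cv2.COLOR_RGB2HSV);H,S,V=[im[...,i].astype(int) for i in range(3)]
blobs("wrist",((H<6)|(H>174))&(S>150)&(V>80),"red",[.29],300)
eyes.read_camera("scene")
for r in place_of("frame_handle","scene")[:2]: print(r["location"],r["confidence"],ray("scene",r["location"],.292))
E
```

```text
clock: 32.62
tool_pos: [0.5596, 0.0479, 0.2903]
orientation: [179.9, 0.0, 90.0]
wrist_force: [2.4, -0.2, -1.6]
gripper_width: 0.0298
gripper_force: 1.3
[0.55959546 0.04794732 0.29027834] [ 2.41049616 -0.20460091 -1.62391105]
red px [268.0, 261.0] z 0.29 c 554.8 60.2 size 89 32 ang 89.1
```

```bash
python3 -m handwheel '30 0 -20 9 0;30 0 -38 19 0;30 0 -54 31 0;30 0 -66 41 0;30 0 -78 52 0;30 0 -88 64 0;30 0 -97 77 0;30 0 -97 77 0'; python3 - <<'E'
from wl import *
print(avg(),robot.read_state()["wrist_force"])
eyes.read_camera("top")
for z in(.2,.22,.24):
  for r in place_of("frame_handle","top")[:1]: print(r["location"],r["confidence"],ray("top",r["location"],z))
save("scene","s3",(180,60,400,230),3.4)
E
```

```text
clock: 33.78
tool_pos: [0.4603, 0.0481, 0.2118]
orientation: [-179.8, -0.0, 90.0]
wrist_force: [-0.1, -0.1, 0.7]
gripper_width: 0.0298
gripper_force: 0.0
[0.46028671 0.04806051 0.21176781] [-0.13931079 -0.0654145   0.71453056]
[172.1, 216.0] 0.98 [0.4656 0.0535 0.2   ]
[172.1, 216.0] 0.98 [0.4652 0.0493 0.22  ]
[172.1, 216.0] 0.98 [0.4648 0.045  0.24  ]
```

View pics/s3.png

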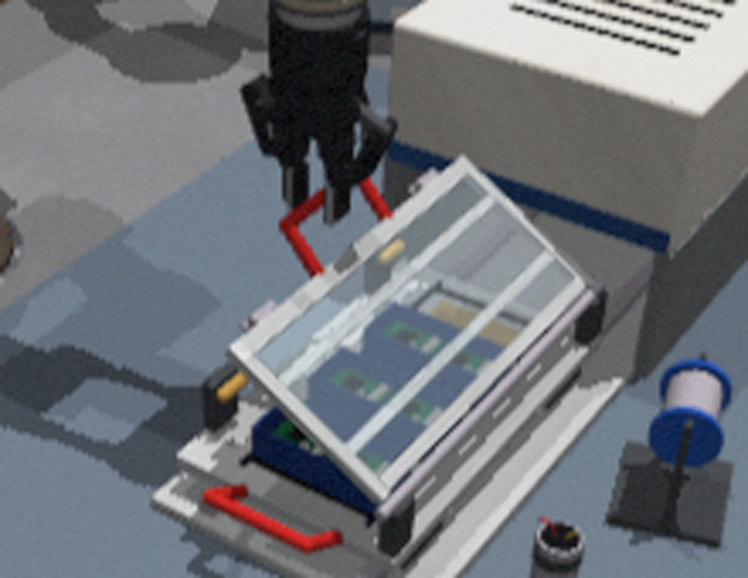

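Through the clear pane the frame is about half shut, with the bar caged at (305,205) and the carriers flat beneath it. Now I'll lift, close the fingers and press from above.

```bash
python3 -m handwheel '30 0 0 -30 0;30 0 0 -60 0;0 0 0 -60 0;0 0 0 -60 0;0 0 0 -60 0;0 0 0 -60 0;0 0 0 -60 0'; python3 -m handwheel '0 0 0 20 0;0 0 -4 35 0;0 0 -10 48 0;0 0 -20 66 0;0 0 -26 82 0;0 0 -30 95 0;0 0 -33 106 0;0 0 -33 106 0'
```

```text
clock: 34.9
tool_pos: [0.4618, 0.048, 0.2728]
orientation: [-179.9, -0.0, 90.0]
wrist_force: [0.0, 0.8, 0.6]
gripper_width: -0.0001
gripper_force: 0.0
clock: 35.9
tool_pos: [0.4277, 0.0481, 0.1659]
orientation: [-179.8, -0.0, 90.0]
wrist_force: [-4.6, 0.0, -1.4]
gripper_width: 0.0
gripper_force: 3.0
```

```bash
python3 - <<'E'
from wl import *
save("scene","s4",(180,60,400,230),3.4)
eyes.read_camera("top")
for r in place_of("frame_handle","top")[:1]: print(r["location"],r["confidence"],ray("top",r["location"],.15))
E
```

```text
[179.7, 229.6] 0.59 [0.4352 0.0453 0.15  ]
```

View pics/s4.png

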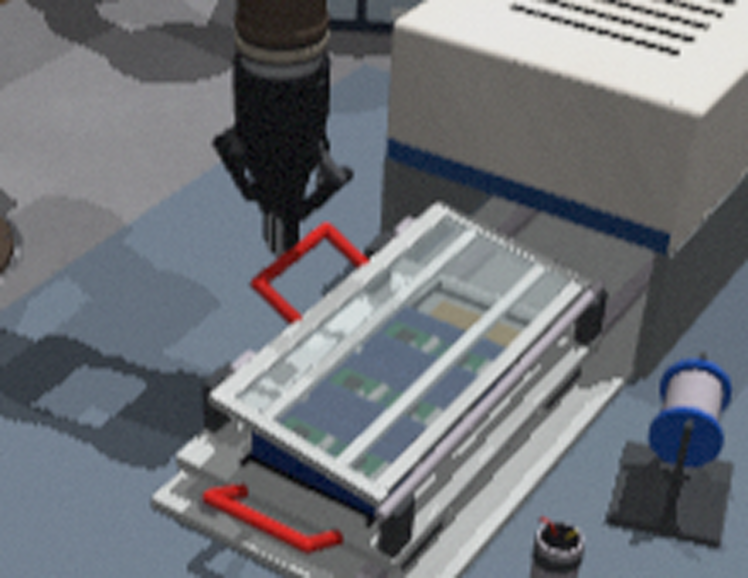

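The tips slid to the near side of the bar, which is at (290,255). Re-centring about 12 mm further in +x.

```bash
python3 -m handwheel '0 0 0 -25 0;0 0 0 -45 0;0 0 12 -45 0;0 0 12 -45 0;0 0 12 -20 0;0 0 11 0 0;0 0 10 10 0;0 0 9 20 0'; python3 -m handwheel '0 0 0 0 0'
```

```text
clock: 37.05
tool_pos: [0.4371, 0.048, 0.148]
orientation: [-179.7, 0.0, 90.0]
wrist_force: [-6.9, 0.3, 11.3]
gripper_width: -0.0004
gripper_force: 5.1
clock: 37.17
tool_pos: [0.4376, 0.048, 0.147]
orientation: [-179.9, 0.0, 90.0]
wrist_force: [-0.1, 0.2, 0.4]
gripper_width: -0.0002
gripper_force: 0.0
```

```bash
python3 -m handwheel '0 0 1 5 0;0 0 1 9 0;0 0 1 12 0;0 0 1 12 0'; python3 -m handwheel '0 0 0 3 0;0 0 0 5 0;0 0 0 5 0'
```

```text
clock: 37.67
tool_pos: [0.4397, 0.0481, 0.1375]
orientation: [-180.0, 0.0, 90.0]
wrist_force: [-6.0, 0.2, 17.8]
gripper_width: -0.0001
gripper_force: 8.8
clock: 38.05
tool_pos: [0.44, 0.0481, 0.1368]
orientation: [-179.9, 0.0, 90.0]
wrist_force: [-17.4, 0.0, 49.6]
gripper_width: -0.0001
gripper_force: 24.3
```

```bash
python3 -m handwheel '0 0 0 -40 0.18;0 0 0 -90 0.36;0 -40 18 -100 0.54;0 -90 40 -100 0.72;0 -135 60 -100 0.9;0 -180 82 -100 1.08;0 -225 106 -100 1.26;0 -263 124 -100 1.44'; python3 -m handwheel '0 0 0 0 0.131;0 0 0 0 0.131;0 0 0 0 0.131'; python3 - <<'E'
from wl import *
print(avg())
for c in("wrist","top","scene"):
    im=eyes.read_camera(c)
    for t,z in(("frame_handle",.11),("shuttle_handle",.07)):
        print(c,t,[(ray(c,r["location"],z).tolist(),round(r["confidence"],2)) for r in place_of(t,c)][:2])
    cv2.imwrite("pics/x_%s.png"%c,im[:,:,::-1])
im=cv2.imread("pics/x_scene.png")[60:230,180:400]; a=cv2.resize(im,(440,340)); b=cv2.resize(cv2.imread("pics/x_wrist.png"),(453,340))
cv2.imwrite("pics/x.png",cv2.resize(np.hstack([a,b]),(800,304)))
E
```

```text
clock: 39.05
tool_pos: [0.5643, -0.2171, 0.23]
orientation: [180.0, -0.1, 7.1]
wrist_force: [0.2, -0.5, -0.3]
gripper_width: -0.0
gripper_force: 0.0
clock: 39.42
tool_pos: [0.563, -0.2146, 0.23]
orientation: [-180.0, 0.0, 0.1]
wrist_force: [-0.9, -0.5, 0.0]
gripper_width: -0.0003
gripper_force: 0.0
[ 0.56295671 -0.21461255  0.22999715]
wrist frame_handle []
wrist shuttle_handle [([0.5593, -0.1672, 0.07], 0.79)]
top frame_handle [([0.4423, 0.0425, 0.11], 0.75)]
top shuttle_handle []
scene frame_handle [([0.453, 0.0336, 0.11], 0.56)]
scene shuttle_handle [([0.5578, -0.169, 0.07], 0.8)]
```

View pics/x.png

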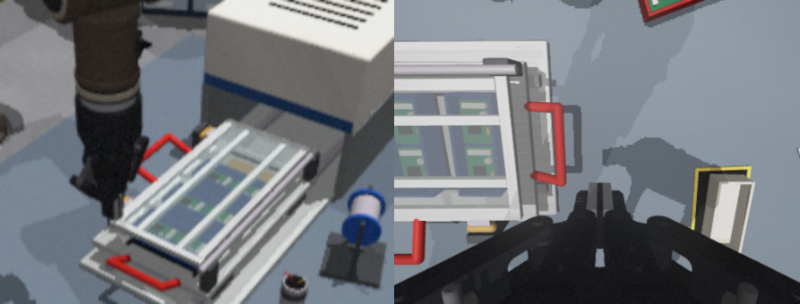

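The frame lies flat and shut at left; the shuttle handle bar is at (560,145) on the right. Descend behind the bar and push.

```bash
python3 -m handwheel '0 0 0 60 0;0 0 0 110 0;0 0 0 140 0;0 0 0 150 0;0 0 0 150 0;0 0 -10 150 0;0 0 -20 150 0;0 0 -30 150 0'; python3 -m handwheel '0 0 -15 0 0;0 0 -35 0 0;0 0 -60 0 0;0 0 -85 0 0;0 0 -110 0 0;0 0 -135 0 0;0 0 -160 0 0;0 0 -180 0 0'
```

```text
clock: 40.88
tool_pos: [0.5639, -0.1851, 0.0817]
orientation: [179.8, -0.1, 0.1]
wrist_force: [-1.4, -8.3, 0.1]
gripper_width: -0.0002
gripper_force: 3.5
clock: 41.88
tool_pos: [0.5629, -0.0049, 0.0814]
orientation: [179.9, 0.0, 0.1]
wrist_force: [-2.9, -5.8, 3.9]
gripper_width: -0.0005
gripper_force: 3.1
```

Pushing with the expected force; 135 mm or so to go.

```bash
python3 -m handwheel '0 0 -20 0 0;0 0 -45 0 0;0 0 -70 0 0;0 0 -90 0 0;0 0 -105 0 0;0 0 -118 0 0;0 0 -126 0 0;0 0 -130 0 0'; python3 -m handwheel '0 0 -4 0 0;0 0 -8 0 0;0 0 -8 0 0'
```

```text
clock: 42.88
tool_pos: [0.5631, 0.1253, 0.0804]
orientation: [180.0, -0.0, 0.0]
wrist_force: [-1.8, -4.6, 3.2]
gripper_width: 0.0003
gripper_force: 2.3
clock: 43.25
tool_pos: [0.5632, 0.1332, 0.0803]
orientation: [-180.0, -0.0, -0.0]
wrist_force: [-0.8, -3.1, 3.0]
gripper_width: -0.0
gripper_force: 1.6
```

```bash
python3 -m handwheel '0 0 -3 0 0;0 0 -6 0 0;0 0 -6 0 0'; python3 -m handwheel '0 0 -2 0 0;0 0 -4 0 0;0 0 -4 0 0'
```

```text
clock: 43.62
tool_pos: [0.5632, 0.134, 0.0805]
orientation: [179.5, 0.1, 0.2]
wrist_force: [-1.3, -18.9, 5.2]
gripper_width: 0.0
gripper_force: 9.5
clock: 44.0
tool_pos: [0.5632, 0.1344, 0.0806]
orientation: [179.1, 0.1, 0.3]
wrist_force: [-1.0, -28.3, 8.0]
gripper_width: 0.0002
gripper_force: 14.6
```

Against the stop (force rising, no travel). Retract and check the mat.

```bash
python3 -m handwheel '0 0 30 0 0;0 0 60 0 0;0 0 110 -40 0;0 0 160 -90 0;0 0 220 -140 0;0 0 280 -190 0;0 0 340 -200 0;0 0 400 -200 0';python3 -m handwheel '0 0 40 0 0;0 0 100 0 0;0 0 100 0 0;0 0 100 0 0'; python3 - <<'E'
from wl import *
print(avg())
look("y_w",[("cover_tray",.002),("mat",0)])
for c in("top","scene"):
    im=eyes.read_camera(c); cv2.imwrite("pics/y_%s.png"%c,im[:,:,::-1])
    print(c,[(ray(c,r["location"],.07).tolist(),round(r["confidence"],2)) for r in place_of("shuttle_handle",c)][:2])
cv2.imwrite("pics/y.png",cv2.resize(np.hstack([cv2.imread("pics/y_%s.png"%n) for n in("top","w")]),(800,300)))
E
```

```text
clock: 45.0
tool_pos: [0.5651, -0.2267, 0.2785]
orientation: [180.0, -0.4, 0.0]
wrist_force: [1.0, 0.3, -0.5]
gripper_width: -0.0003
gripper_force: 0.0
clock: 45.5
tool_pos: [0.5633, -0.3249, 0.2752]
orientation: [-179.9, -0.0, -0.1]
wrist_force: [-0.5, 0.2, -0.3]
gripper_width: -0.0004
gripper_force: 0.0
[ 0.56334625 -0.32490179  0.27515866]
cover_tray [([0.4443, -0.4013], 0.94)]
mat []
top [([0.5589, 0.1525, 0.07], 0.81)]
scene [([0.5523, 0.1582, 0.07], 0.69)]
```

View pics/y.png

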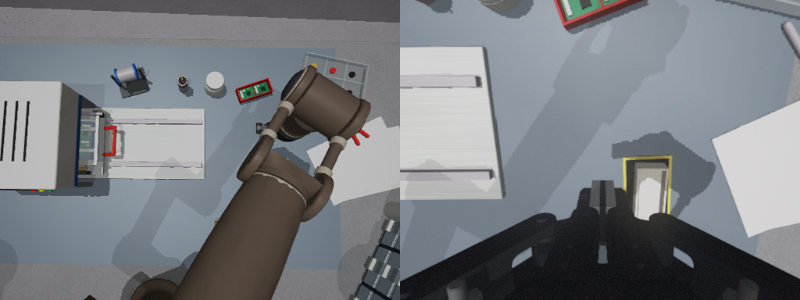

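The shuttle is home: its handle at (115,140) moved from y = -0.168 to +0.154, about 0.32 m. The cream tray is on the mat at (652,190), and the robot touches nothing.

```bash
python3 -c "
from rig import order; print(order.job_done())"
```

```text
the job is handed in; nothing more can be done
None
```

I handed the job in without seeing a verdict: the cover tray is on the mat, all three carriers on the bench are down in nests 1 to 3, the frame was pressed to a hard stop at its shut height, and then the shuttle was pushed home to its stop.

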